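Bayonet-lift the washer plates into the rivet box

ROBOT

A 6-joint arm with a two-finger parallel gripper is mounted at the origin on the work surface. World frame = base frame: x ahead of the robot, y to its left, z up, the work surface at z = 0. Lengths are in m, angles in degrees, forces in N, time in s.
With the tool pointing down it reaches from about 0.375 to 0.9 m from the base axis. Payload 3.1 kg.
Tool frame: the origin (TCP) lies at the very end of the fingers, on their centre line; the grasp point (between the pads) lies 19 mm behind it; z points along the fingers, y is the line along which they close (so a half turn about z gives the same grasp; the last joint's range is limited). The gripper opens to 87 mm and grips with 3 to 60 N. Pads are 19 mm wide; open, the fingers measure 117 mm over their backs; the gripper's body (75 mm by 190 mm) begins 51 mm behind the grasp point.
Start: joints at [66.893, 30.224, 82.088, -0, 67.689, -10.227], TCP at [0.139, 0.609, 0.223] pointing down, gripper open.
Joint ranges: [-176.69, 176.69], [-43.24, 126.21], [12.49, 139.97], [-82, 262], [0, 151.66], [-163.58, 163.58]. Speed limits (degrees/s): [159.86, 159.86, 180, 180, 180, 180].

INTERFACE

Orientations are given as [roll, pitch, yaw] about the fixed x, y, z axes, in that order (R = Rz(yaw) Ry(pitch) Rx(roll)).
In Python, from cell import env, grip, viewer, ticket gives the robot as it stands. Calls block until the motion is done:
- env.move_ptp(position, orientation): joint-space move of the TCP to a pose.
- env.move_l(position, speed=0.15, ori=None): straight line of the TCP; ori=None keeps the orientation; speed is the mean speed in m/s.
- env.goto_joints(angles): joint-space move.
- grip(opening, newtons=None): opening from 0.0 (shut) to 1.0 (fully open); newtons is the grip in N (None keeps the last); returns when the fingers have stopped.
- env.sleep(seconds).
- env.solve_ik(position, orientation): joint angles nearest the present ones, or None.
- env.read_state(): the state.
- viewer.get_image(name): name is "scene" or "top" or "wrist"; returns (picture, depth): 400x640x3 uint8, red, green, blue; 400x640 float32, m along the optical axis (not along the pixel's ray), 0 where there is no reading.
- viewer.get_calibration(name): a dict with "camera_matrix" (3x3 intrinsics, pixels), "dist" ([k1, k2, p1, p2, k3] as OpenCV has them; the pictures are not rectified), "xyz" and "attitude" of the camera in the world; the wrist camera has in their place "mount" (4x4, takes a point from camera to tool coordinates, whose origin is the TCP and whose axes are the flange's). Camera axes: x right, y up, looking along -z (the intrinsics and any distortion apply to the point x, -y, -z); pixel columns grow to the right and rows downward; lengths in m; the calibration is good to about 2 mm. A picture is of the moment at which its call begins: read the wrist's pose just before it. get_calibration takes no time and is no camera call.
A pose or a line that the arm cannot do raises env.PlanningError and nothing moves.
- ticket.finish_job(): hands the job in; it is judged then, once.
The state is a dict: "time_s": time; "joints": joint angles; "dq": joint speeds; "joint_torque": joint torques, N m; "ee_pos": TCP position; "tool_rot": TCP orientation; "wrist_force": force on the tool from outside, world axes, zero at the start; "torque": the same for the moment, N m; "finger_gap": opening from 0.0 (shut) to 1.0 (fully open); "grasp_force": force on a finger pad.
Only numpy, scipy, OpenCV 4.12 (cv2) and the standard library are available. Lean on these libraries where they do the work, as an engineer would, in place of code of your own. Each camera call takes 0.05 s, during which the arm holds its last target. There are 200 camera calls.

TASK

Take the red-handled tee lifter from its wooden stand, thread it down through all three slotted washer plates in the grey nest, and press it gently onto the sprung pad hidden at the bottom; while it still presses on the pad, give it a quarter turn so that the tee lies crosswise under the plates. Then lift the three plates off together on the lifter and set them down gently, level and centred, on the brass collar inside the open olive rivet box; let go there, leaving the lifter standing upright through the plates. Do not force or jam anything, do not touch the plates with the fingers, and leave everything else on the bench where it is.

Things in the scene. Friction and masses are not known exactly. Their poses are not given: they have to be found in the camera images.
- lifter_grip (a point): Centre of the red handle of the tee lifter, a loose steel tool (0.2 kg) hanging upright in its stand, z up. Handle: 26 mm (x) by 22 mm (y) by 50 mm tall; grasp from above across the 22 mm, fingers closing along y. Below, measured down from this point: round shoulder 34 mm across at 25-31 mm; round neck 13 mm across at 31-79 mm; tee foot at 79-87 mm.
- lifter_foot (a point): Underside of the lifter's tee foot, on the lifter's axis, 87 mm below lifter_grip; same axes. The tee is 30 mm long (along x), 7 mm wide (y) and 8 mm high, rounded underneath.
- lifter: The lifter as a whole; origin and axes as lifter_foot.
- stand: Dark wooden stand 70 x 56 mm, 58 mm high, fixed; origin at the centre of its underside. The lifter hangs in its 40 x 16 mm slot by the shoulder; its foot is then 2 mm above the bench and it comes out straight up.
- nest: Grey steel nest, fixed; origin at the centre of its underside, z up. A tube 90 mm across, 45 mm high, bore 40 mm; a lip 8 mm high keeps the plates within 3 mm of its centre. In the bore, hidden under the plates, is a flat sprung pad 34 mm across, set at a different, unmeasured level each time: its top is 9 to 27 mm below the seat. Feel for it with the lifter.
- nest_seat (a point): Centre of the nest's seat, 45 mm above the bench, on which the lowest plate lies. The hidden pad below yields 1 mm for every 5 N, with 6 mm of travel; press it with about 3 to 10 N, never above 18 N. Whenever the tee presses on the pad it is clear below the plates and free to turn either way.
- plate1: Lowest of three equal loose aluminium washer plates (0.06 kg each) stacked on the seat: round, 68 mm across, 8 mm thick; origin at the centre of its underside, z up. Hole: a 16 mm bore with a wing on each side, making a slot 34 mm long (along the plate's x) and 10 mm wide. The tee passes only with the lifter's x along the plate's x, either way round.
- plate2: The middle plate, same shape as plate1. The plates lie loosely, each up to about 2 mm and 0.06 rad out of line with the others. Never push on a plate with more than 20 N.
- plate3: The top plate, same shape as plate1; its top face is 8 mm above its origin.
- box: Olive steel rivet box, fixed, 160 mm (x) by 170 mm (y), 60 mm high, wall and floor 4 mm; origin at the centre of its underside. Its lid, hinged on the +x rim, is propped open leaning back, reaching about 210 mm above the bench.
- collar_top (a point): Centre of the top of the brass collar fixed in the box: a tube 68 mm across outside and 44 mm inside, its top 25 mm above the box's floor and 29 mm above the bench. The plates go on top of it; the tee foot then hangs inside and may come to rest on the box's floor, 25 mm below the top (rigid: lower slowly).
- cup: White porcelain cup, loose, 76 mm across, 75 mm high. A bystander.
- hammer: Copper-faced hammer, loose, 270 mm long, lying. A bystander.
- squeezer: Steel hand squeezer with two handles, loose, about 250 mm long, 22 mm high, lying. A bystander.
- jar: Amber jar, loose, 60 mm across, 85 mm high. A bystander.
- spares: Small riveted-up stack of plain aluminium washers standing on the bench, 56 mm across, 18 mm high. A bystander.
Not all that is in view belongs to the job. What is shaped like the lifter but blue is not meant. Of the things shaped like the nest, the grey one is meant.

How it is judged (in metres and radians):
On the way, in this order (a step that is already met when the one before it is completed fails the run):
1. the tee has been threaded through all three plates, lined up with their slots, and presses on the sprung pad (over 2 N) (z of lifter_foot in the frame of plate1 below -0.009 m and horizontal distance between lifter_foot and plate1 below 0.006 m and angle between the x axis of lifter and the x axis of plate1, either way round below 0.4 rad and contact force between lifter and nest above 2 N), for 0.1 s.
2. the lifter has been turned a quarter turn (over 1.2 rad across the slot of the lowest plate) and still presses on the pad (over 1.5 N) (z of lifter_foot in the frame of plate1 below -0.009 m and angle between the x axis of lifter and the x axis of plate1, either way round above 1.2 rad and contact force between lifter and nest above 1.5 N), for 0.1 s.
3. all three plates hang on the lifter, clear of the nest (z of plate1 in the frame of nest_seat above 0.02 m and contact force between plate1 and nest below 0.1 N and horizontal distance between each of plate1, plate2, plate3 and lifter below 0.012 m and z of each of plate1, plate2, plate3 in the frame of lifter above 0.004 m), for 0.2 s.
At the end, for the whole second after the job is handed in: All three plates lie flat (within 0.07 rad) in their order on the brass collar in the olive box, each within 9 mm of its centre and 4 mm of its height in the stack, at rest; the lifter, let go, stands in their holes within 0.2 rad of upright with its foot below the lowest plate, at rest (horizontal distance between each of plate1, plate2, plate3 and collar_top below 0.009 m and angle between each of plate1, plate2, plate3's own z axis and vertical below 0.07 rad and z of plate1 in the frame of collar_top between -0.004 and 0.004 m and z of plate2 in the frame of collar_top between 0.004 and 0.012 m and z of plate3 in the frame of collar_top between 0.012 and 0.02 m and linear speed of each of plate1, plate2, plate3, lifter below 0.02 m/s and z of lifter_foot in the frame of plate1 below -0.005 m and horizontal distance between lifter_foot and plate1 below 0.009 m and angle between lifter's own z axis and vertical below 0.2 rad); the robot touches nothing.
It fails at once if the lifter is pressed on the nest or its pad with more than 18 N (contact force between lifter and nest above 18 N).
It fails at once if the lifter is forced against a plate, with more than 20 N, or the lifter or the plates slammed onto the box or its collar with more than 40 N (contact force between lifter and plate1 above 20 N or contact force between lifter and plate2 above 20 N or contact force between lifter and plate3 above 20 N or contact force between any of plate1, lifter and box above 40 N).
It fails at once if the fingers handle a plate (more than 2 N) (contact force between the fingers and plate1 above 2 N or contact force between the fingers and plate2 above 2 N or contact force between the fingers and plate3 above 2 N).
It fails at once if the plates are dropped into the box or the lowest one lands faster than 0.35 m/s (horizontal distance between plate1 and collar_top below 0.06 m and z of plate1 in the frame of collar_top below 0.03 m and linear speed of plate1 above 0.35 m/s).
It fails at once if a bystander (cup, hammer, squeezer, jar, spare washers) is moved by more than 20 mm (distance of any of cup, hammer, squeezer, jar, spares from where it was at the start of the episode above 0.02 m).
It also fails if it takes over 64 s, if anything falls off the work surface, if the arm or the gripper's body presses on something with over 40 N, if the wrist force passes 120 N, or if a joint passes its speed limit or range.

## Working session

There is one attempt and no reset: what is moved stays moved. The work goes in short steps, each a Python script; the robot and the scene stay as the last script left them, time stands still between calls to the robot, and variables do not carry over. Pictures are saved under pics/ and viewed, at most 10 in all, crops included, and the job is handed in when it is done.

```bash
ls; mkdir -p pics
cat > h.py <<'E'
import numpy as np, cv2
from scipy.spatial.transform import Rotation as R
from cell import env, grip, viewer, ticket
def campose(name):
    c=viewer.get_calibration(name); s=env.read_state()
    if 'mount' in c:
        M=np.array(c['mount']); T=np.eye(4)
        T[:3,:3]=R.from_euler('xyz',s['tool_rot'],degrees=True).as_matrix(); T[:3,3]=s['ee_pos']
        T=T@M
    else:
        T=np.eye(4); T[:3,:3]=R.from_euler('xyz',c['attitude'],degrees=True).as_matrix(); T[:3,3]=c['xyz']
    return np.array(c['camera_matrix']),np.array(c['dist'],float),T
def shot(name,save=None):
    K,d,T=campose(name); im,dep=viewer.get_image(name)
    if save: cv2.imwrite('pics/'+save,im[:,:,::-1]); np.savez('pics/'+save[:-4],im=im,dep=dep,K=K,d=d,T=T)
    return im,dep,(K,d,T)
def rays(uv,cal):
    K,d,T=cal; p=cv2.undistortPoints(np.array(uv,float).reshape(-1,1,2),K,d).reshape(-1,2)
    v=np.c_[p[:,0],-p[:,1],-np.ones(len(p))]
    return v@T[:3,:3].T,T[:3,3]
def onplane(uv,z,cal):
    v,o=rays(uv,cal); return o+v*((z-o[2])/v[:,2])[:,None]
def bydepth(uv,dep,cal):
    v,o=rays(uv,cal); uv=np.array(uv,int).reshape(-1,2); return o+v*dep[uv[:,1],uv[:,0]][:,None]
E
python3 - <<'E'
from h import *
for n in('top','scene'):
    im,dep,cal=shot(n,n+'.png'); print(n,cal,dep.min(),dep.max())
print(viewer.get_calibration('wrist')); print(env.read_state())
E
```

```text
pics
top (array([[477.88363518,   0.        , 321.23265389],
       [  0.        , 477.88363518, 199.67143361],
       [  0.        ,   0.        ,   1.        ]]), array([-0.13147099,  0.        ,  0.        ,  0.        ,  0.        ]), array([[ 0.00439399,  0.992669  , -0.12078472,  0.34407058],
       [-0.99997936,  0.00492797,  0.00412258,  0.02825879],
       [ 0.00468758,  0.12076411,  0.99267016,  1.67205903],
       [ 0.        ,  0.        ,  0.        ,  1.        ]])) 0.0 2.6219583
scene (array([[366.85926095,   0.        , 321.50971184],
       [  0.        , 366.85926095, 200.70340749],
       [  0.        ,   0.        ,   1.        ]]), array([-0.02882105,  0.        ,  0.        ,  0.        ,  0.        ]), array([[ 0.72387724, -0.40270079,  0.56020872,  1.15207119],
       [ 0.68992504,  0.42519259, -0.58584529, -0.59416858],
       [-0.00227624,  0.8105821 ,  0.58562059,  0.69834735],
       [ 0.        ,  0.        ,  0.        ,  1.        ]])) 0.0 3.5240068
{'camera_matrix': array([[291.9282199 ,   0.        , 315.15487376],
       [  0.        , 291.9282199 , 
[... 480 characters left out ...]
  1.00000000e+00]])}
{'time_s': 0.1, 'joints': array([ 6.68941772e+01,  3.02717520e+01,  8.21478101e+01, -8.81149689e-05,
        6.76879802e+01, -1.02276906e+01]), 'dq': array([-0.00999103, -0.02794501, -0.22100145, -0.1577819 , -0.01283039,
        0.00117898]), 'joint_torque': array([-2.16767953e-04, -4.40986204e+01, -1.77151090e+01,  6.34800363e-02,
        5.34287898e-02, -6.33944524e-05]), 'ee_pos': array([0.13902032, 0.60868828, 0.22169657]), 'tool_rot': array([-1.79894152e+02, -1.90150805e-02,  1.67121884e+02]), 'wrist_force': array([-0.48008939,  0.37409393,  0.36900736]), 'torque': array([-0.00099628,  0.01651095,  0.04851301]), 'grasp_force': 0.0, 'finger_gap': 1.0046639564475783}
```

View pics/top.png

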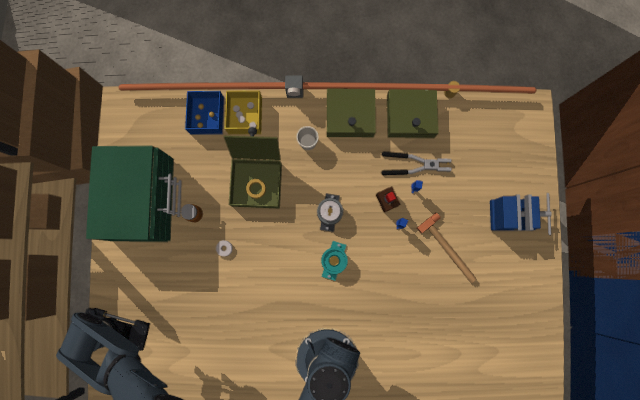

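View pics/scene.png

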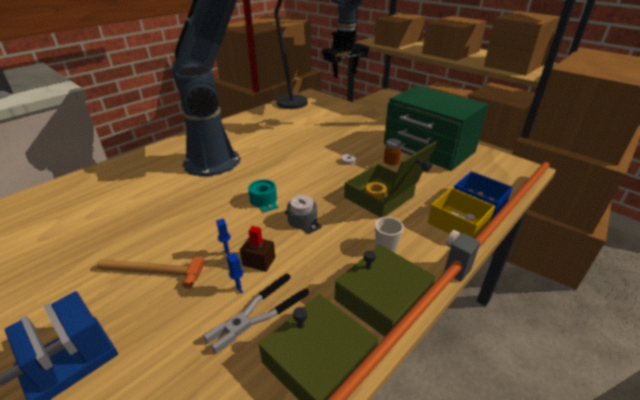

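Top view: the red handle sits at (391,197) in the dark stand. Its blue lookalikes are at (417,187) and (402,223), so they're not meant. The grey nest is at (330,212), and the teal lookalike at (334,261) is ruled out by colour. The open olive box with the brass collar is at (256,188); the lids at (351,112) and (413,112) belong to closed boxes. Next I'll take close wrist looks.

Run:
```python
from h import *
f=np.load('pics/top.npz'); cal=(f['K'],f['d'],f['T'])
for n,uv,z in(('lifter',(391,197),.10),('nest',(330,211),.069),('collar',(256,188),.029)):
    print(n,onplane([uv],z,cal)[0].round(3), bydepth([uv],f['dep'],cal)[0].round(3))
L=onplane([(391,197)],.1,cal)[0];N=onplane([(330,211)],.069,cal)[0];C=onplane([(256,188)],.029,cal)[0]
ims=[]
for n,p,z,dx in(('wC',C,.33,-.08),('wN',N,.30,-.08),('wL',L,.30,-.08)):
    q=[p[0]+dx,p[1],z]
    # camera x axis along world -y: tool yaw chosen so camera looks forward
    for yaw in(0,180):
        j=env.solve_ik(q,[180,0,yaw])
        print(n,yaw,None if j is None else np.round(j,0))
    env.move_ptp(q,[180,0,0]); env.sleep(.3)
    im,dep,cal=shot('wrist',n+'.png'); ims.append(im)
print(env.read_state()['time_s'])
cv2.imwrite('pics/m.png',np.vstack([np.hstack([ims[0][:,:,::-1],ims[1][:,:,::-1]]),np.hstack([ims[2][:,:,::-1],ims[2][:,:,::-1]])])[:, :, :][::1,::1] if 0 else cv2.resize(np.vstack([i[:,:,::-1] for i in ims]),(320,600)))
```

```text
lifter [ 0.545 -0.21   0.1  ] [ 0.543 -0.208  0.116]
nest [ 0.501 -0.008  0.069] [ 0.505 -0.009  0.025]
collar [0.584 0.249 0.029] [0.588 0.252 0.002]
wC 0 [ 15.  19.  83.  -0.  78. 105.]
wC 180 [ 15.  19.  83.   0.  78. -75.]
wN 0 [-16.   8. 103.  -0.  68.  74.]
wN 180 [ -16.    8.  103.    0.   68. -106.]
wL 0 [-37.  16.  92.  -0.  71.  53.]
wL 180 [ -37.   16.   92.    0.   71. -127.]
4.95
```

Run:
```python
import cv2,numpy as np
a=[cv2.imread(f'pics/{n}.png')[:, 120:520] for n in('wC','wN','wL')]
cv2.imwrite('pics/m2.png',np.hstack([cv2.resize(x,(400,400))[:, 67:333] for x in a]))
```

```text
(no output)
```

View pics/m2.png

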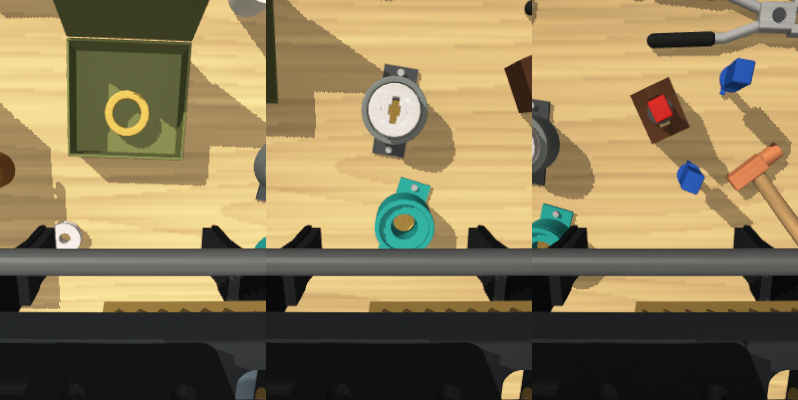

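Panels, with a +187 px column offset: the collar ring is at (313,112), the nest with the slotted plate stack at (315,109), and the red handle in its stand at (315,108). That handle is the meant one. Now I'll measure.

```bash
cat >> h.py <<'E'
def load(n):
    f=np.load(f'pics/{n}.npz'); return f['im'],f['dep'],(f['K'],f['d'],f['T'])
def big(mask,near=None):
    cs,_=cv2.findContours(mask.astype(np.uint8),cv2.RETR_EXTERNAL,cv2.CHAIN_APPROX_NONE)
    cs=[c for c in cs if cv2.contourArea(c)>15]
    if near is not None: return min(cs,key=lambda c:-cv2.pointPolygonTest(c,near,True)).reshape(-1,2)
    return max(cs,key=cv2.contourArea).reshape(-1,2)
def rect(P):
    """min-area rect (mm) of xy points: centre, long, short, angle of long side deg"""
    (c,(w,h),a)=cv2.minAreaRect((P[:,:2]*1000).astype(np.float32)); 
    if w<h: w,h,a=h,w,a+90
    return np.array(c)/1000,w,h,(a+90)%180-90
E
python3 - <<'E'
from h import *
def hsv(im): return [x.astype(int) for x in cv2.split(cv2.cvtColor(im,cv2.COLOR_RGB2HSV))]
def zmap(dep,cal):
    v,u=np.mgrid[:400,:640]; uv=np.c_[u.ravel(),v.ravel()]
    return bydepth(uv,dep,cal).reshape(400,640,3)
im,dep,cal=load('wC'); H,S,V=hsv(im); P=zmap(dep,cal)
m=(H>15)&(H<32)&(S>110)&(V>120); 
roi=np.zeros_like(m); roi[75:150,270:360]=1
c=big(m&roi); print('collar',rect(onplane(c,.029,cal)),'px',cv2.minEnclosingCircle(c.astype(np.float32)), 'depth z',np.median(P[m&roi][:,2]))
im,dep,cal=load('wN'); H,S,V=hsv(im); P=zmap(dep,cal)
m=(S<40)&(V>150)&roi; c=big(m); print('plates',rect(onplane(c,.069,cal)),np.median(P[m][:,2]))
h=(S>70)&(V<220)&roi; ins=np.zeros(m.shape,np.uint8); cv2.fillPoly(ins,[c.reshape(-1,1,2)],1); h&=ins>0
c=big(h); print('hole',rect(onplane(c,.069,cal)),len(c)); 
im,dep,cal=load('wL'); H,S,V=hsv(im); P=zmap(dep,cal)
r2=np.zeros_like(m); r2[60:160,270:370]=1
m=((H<8)|(H>172))&(S>170)&(V>60)&r2; z=P[:,:,2]; print('red z',np.percentile(z[m],[5,50,95]))
t=m&(z>z[m].max()-.008); c=big(t); print('handle top',rect(onplane(c,.114,cal)),t.sum(), P[t].mean(0))
t=(z>.048)&(z<.075)&r2; c=big(t); print('stand',rect(onplane(c,.058,cal)),np.median(z[t]))
E
```

```text
collar (array([0.59016919, 0.25163708]), 67.16658020019531, 65.97442626953125, -89.9277566447854) px ((313.13824462890625, 112.52079010009766), 23.342430114746094) depth z 0.028270361621711204
plates (array([ 0.50878183, -0.00729172]), 66.00439453125, 65.68547058105469, -89.89012484252453) 0.06845417476005727
hole (array([ 0.50742398, -0.00751568]), 29.023168563842773, 14.360635757446289, -11.403793334960938) 56
red z [0.11097474 0.1133317  0.1146275 ]Traceback (most recent call last):
  File "<stdin>", line 17, in <module>
  File "h.py", line 31, in big
    return max(cs,key=cv2.contourArea).reshape(-1,2)
           ~~~^^^^^^^^^^^^^^^^^^^^^^^^
ValueError: max() iterable argument is empty
```

```bash
cat >> h.py <<'E'
def hsv(im): return [x.astype(int) for x in cv2.split(cv2.cvtColor(im,cv2.COLOR_RGB2HSV))]
def zmap(dep,cal):
    v,u=np.mgrid[:400,:640]; uv=np.c_[u.ravel(),v.ravel()]
    return bydepth(uv,dep,cal).reshape(400,640,3)
E
python3 - <<'E'
from h import *
env.move_ptp([.509-.067,-.007,.15],[180,0,0]); env.sleep(.3); a,_,cal=shot('wrist','cN.png')
env.move_ptp([.442,-.007,.25],[180,0,0])
env.move_ptp([.545-.067,-.21,.22],[180,0,0]); env.sleep(.3); b,dep,cl=shot('wrist','cL.png')
print(env.read_state()['time_s'],env.read_state()['tool_rot'])
H,S,V=hsv(b); P=zmap(dep,cl); z=P[:,:,2]
m=((H<8)|(H>172))&(S>150)&(V>60); zt=np.median(z[m]); t=m&(abs(z-zt)<.004); c=big(t)
print('handle',zt,rect(onplane(c,.114,cl)),P[t].mean(0),c.mean(0))
t=(abs(z-.058)<.006)&(np.hypot(P[:,:,0]-.545,P[:,:,1]+.21)<.06)&~m
c=big(cv2.morphologyEx(t.astype(np.uint8),cv2.MORPH_OPEN,np.ones((3,3)))); print('stand',rect(onplane(c,.058,cl)),np.median(z[t]),c.mean(0))
p=[x[20:320,170:470,::-1] for x in (a,b)]
cv2.imwrite('pics/m3.png',cv2.resize(np.hstack(p),(800,400),interpolation=cv2.INTER_CUBIC))
E
```

```text
7.975 [ 1.79985132e+02 -2.91308410e-02  9.19976174e-02]
handle 0.1134020773970143 (array([ 0.55262781, -0.20951897]), 25.5681209564209, 21.815275192260742, 25.57964515686035) [ 0.55285862 -0.20935077  0.11340659] [315.35869565 118.33695652]
stand (array([ 0.55217151, -0.20959853]), 70.33490753173828, 56.082908630371094, 24.388301849365234) 0.05756498659858289 [315.80365297 118.94063927]
```

View pics/m3.png

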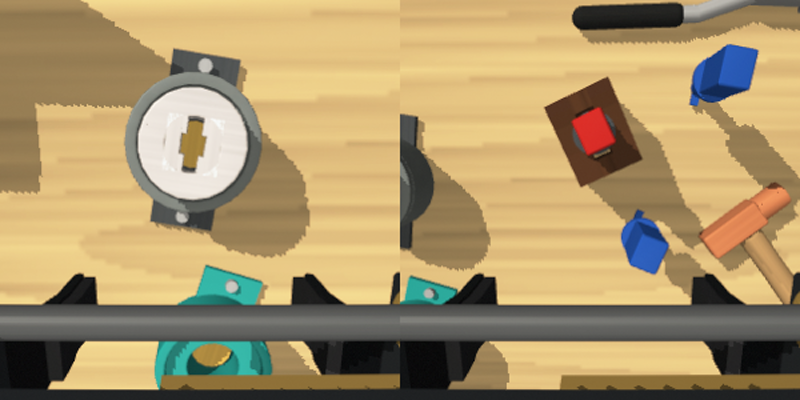

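Left: the slotted hole is centred at panel (192,145) on the white plate, inside the grey nest. Right: the red handle in the wooden stand is at panel (595,132), with blue decoys at (640,245) and (725,75). This is the meant lifter.

Run:
```python
from h import *
im,dep,cal=load('cN'); H,S,V=hsv(im); P=zmap(dep,cal)
r=np.hypot(P[:,:,0]-.509,P[:,:,1]+.007)
inside=(np.hypot(*(np.mgrid[:400,:640][::-1]-np.array([315,128])[:,None,None]))<34)
m=inside&(V>170)&(S<60)
for name,h in(('all',inside&((V<150)|(S>70))),):
    c=big(h,(315.,128.)); Q=onplane(c,.069,cal); print(name,rect(Q),rect(Q-0)[0])
    M=np.zeros(h.shape,np.uint8); cv2.fillPoly(M,[c.reshape(-1,1,2)],1); ys,xs=np.nonzero(M)
    X=onplane(np.c_[xs,ys],.069,cal)[:,:2]; d=X-X.mean(0); w,v=np.linalg.eigh(d.T@d); print(X.mean(0),np.degrees(np.arctan2(v[1,1],v[0,1])),len(xs))
Z=P[:,:,2]
pl=inside&(V>170)&(S<60); print('plate top z',np.median(Z[pl]))
ys,xs=np.nonzero(pl); Q=onplane(np.c_[xs,ys],.069,cal)[:,:2]; 
c=big(pl); Qc=onplane(c,.069,cal); print('plate',cv2.minEnclosingCircle((Qc[:,:2]*1000).astype(np.float32)))
g=inside&(M>0); print('hole z pct',np.percentile(Z[g],[5,25,50,75,95]).round(4))
nest=(r<.06)&(Z>.047)&(Z<.0575)&(V<170);c=big(nest); print('lip',cv2.minEnclosingCircle((onplane(c,.053,cal)[:,:2]*1000).astype(np.float32)))
f=im[90:170,275:355,::-1]; cv2.imwrite('pics/z.png',cv2.resize(f,(560,560),interpolation=cv2.INTER_NEAREST))
```

```text
all (array([ 0.50928738, -0.00761109]), 33.40741729736328, 14.820209503173828, -10.274085998535156) [ 0.50928738 -0.00761109]
[ 0.50978798 -0.00779339] 170.7866511862999 566
plate top z 0.0684999779571703
plate ((508.6153564453125, -8.598092079162598), 27.483144760131836)
hole z pct [0.0057 0.0204 0.021  0.0216 0.0577]
lip ((508.76849365234375, -8.313533782958984), 44.75255584716797)
```

View pics/z.png

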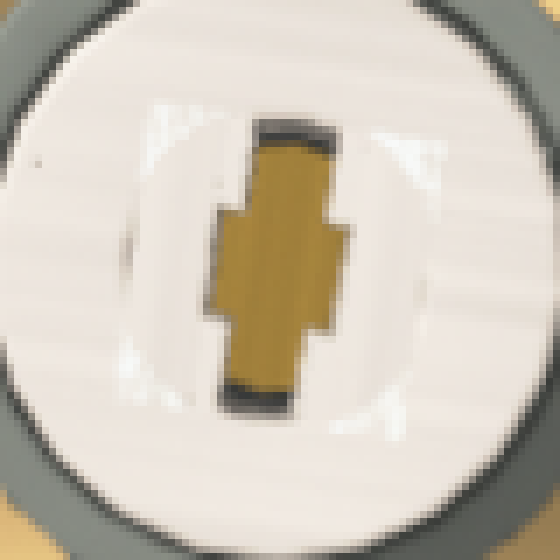

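The slot is at -9.5° and the pad shows at z≈0.021, so about 24 mm below the seat. A half-turn view of both targets will cancel the camera-mount bias. After that I'll grasp.

Run:
```python
from h import *
b,dep,cl=load('cL'); P=zmap(dep,cl); H,S,V=hsv(b); mb=(H>105)&(H<125)&(S>150); print('blue max z',np.percentile(P[mb][:,2],99), P[mb&(P[:,:,2]>.05)][:,:2].min(0),P[mb&(P[:,:,2]>.05)][:,:2].max(0))
def look(x,y,z,n):
    env.move_ptp([x,y,z],[180,0,180]); env.sleep(.3); return shot('wrist',n)
b,dep,cl=look(.509+.067,-.008,.15,'dN.png')
H,S,V=hsv(b); P=zmap(dep,cl); 
cen,_=cv2.projectPoints(np.zeros((1,3)),np.zeros(3),np.zeros(3),cl[0],cl[1]) if 0 else (None,None)
pl=(abs(P[:,:,2]-.069)<.006)&(V>170)&(S<60)&(np.hypot(P[:,:,0]-.509,P[:,:,1]+.008)<.04)
c=big(pl); print('plate circ',cv2.minEnclosingCircle((onplane(c,.069,cl)[:,:2]*1000).astype(np.float32)))
ins=np.zeros(pl.shape,np.uint8); cv2.fillPoly(ins,[c.reshape(-1,1,2)],1)
h=(ins>0)&((V<150)|(S>70)); ys,xs=np.nonzero(h); X=onplane(np.c_[xs,ys],.069,cl); X=X[np.hypot(X[:,0]-.509,X[:,1]+.008)<.024]
d=X[:,:2]-X[:,:2].mean(0); w,v=np.linalg.eigh(d.T@d); print('hole',rect(X),X.mean(0),np.degrees(np.arctan2(v[1,1],v[0,1])))
print('pad z',np.median(P[h][:,2]))
env.move_ptp([.576,-.008,.25],[180,0,180])
b,dep,cl=look(.5525+.067,-.2095,.22,'dL.png')
H,S,V=hsv(b); P=zmap(dep,cl); z=P[:,:,2]
m=((H<8)|(H>172))&(S>150)&(V>60)&(np.hypot(P[:,:,0]-.5525,P[:,:,1]+.2095)<.04); zt=np.median(z[m]); c=big(m&(abs(z-zt)<.004))
print('handle',zt,rect(onplane(c,.114,cl)))
print(env.read_state()['time_s'])
```

```text
blue max z 0.11270089076435584 [ 0.44748804 -0.58984855] [ 0.60798798 -0.20929558]
plate circ ((509.0445861816406, -7.722623348236084), 33.462974548339844)
hole (array([ 0.50889001, -0.00790413]), 32.98073959350586, 14.346588134765625, -9.268089294433594) [ 0.50889129 -0.0078013   0.069     ] 170.33731716827276
pad z 0.02091949992992978
handle 0.11331127701958582 (array([ 0.55320581, -0.20904709]), 25.792566299438477, 21.61128044128418, 25.707300186157227)
12.3167
```

Run:
```python
from h import *
grip(0.6)
env.move_ptp([.5529,-.2093,.16],[180,0,25]); env.move_l([.5529,-.2093,.0705],.1); 
print(env.read_state()['ee_pos'],env.read_state()['tool_rot'])
grip(0.0,40); s=env.read_state(); print(s['finger_gap'],s['grasp_force'],s['wrist_force'])
env.move_l([.5529,-.2093,.20],.1); env.sleep(.2); s=env.read_state(); print(s['finger_gap'],s['grasp_force'],s['wrist_force'],s['ee_pos'])
env.move_ptp([.5091,-.0078,.20],[180,0,-9.5]); env.sleep(.3)
s=env.read_state(); print(s['time_s'],s['wrist_force'],s['ee_pos'],s['tool_rot'])
im,_,_=shot('wrist','h1.png'); cv2.imwrite('pics/h1c.png',im[40:360,160:480,::-1])
```

```text
[ 0.55339907 -0.20959076  0.07105844] [ 1.79934490e+02 -4.25600687e-02  2.50035934e+01]
0.24860667462835476 39.99989130534232 [-0.48312337  1.37784412  2.16607373]
0.24700874548763052 39.99988430645317 [ 0.0037655   0.26224027 -3.08935514] [ 0.55268128 -0.20917493  0.19943325]
19.95 [-0.53467638 -0.06312062 -2.62701328] [ 0.50950147 -0.00877876  0.19989678] [ 1.79994566e+02 -9.85256626e-03 -9.57785049e+00]
```

View pics/h1c.png

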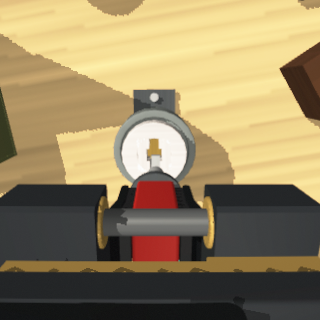

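The lifter is held centred between the fingers, and the nest and its slot are straight below at crop (155,150). Next is a slow descent with force watch.

Run:
```python
from h import *
X,Y=.5091,-.0078; O=[180,0,-9.5]
env.move_l([X,Y,.146],.15,O); env.sleep(.2)
e=[];f=[]
for i in range(8):
    env.sleep(.02); s=env.read_state(); e.append(s['ee_pos']); f.append(s['wrist_force'])
e=np.array(e);f=np.array(f); print(e.mean(0),e.std(0),f.mean(0),f.std(0))
d=np.array([X,Y,.146])-e.mean(0); print('corr',d)
F0=f.mean(0); t=env.read_state()['time_s']
def rd():
    a=[]
    for i in range(3): env.sleep(.005); a.append(env.read_state()['wrist_force']-F0)
    return np.mean(a,0)
z=.146
while z>.0925:
    z-=.002
    env.move_l([X+d[0],Y+d[1],z],.03); F=rd(); s=env.read_state()
    print(round(z,4),F.round(1),s['ee_pos'].round(4),round(s['time_s'],2))
    if F[2]>4 or np.hypot(*F[:2])>6: break
np.save('pics/F0.npy',np.r_[F0,d])
```

```text
[ 0.50977175 -0.00793078  0.14692238] [1.30506539e-04 3.60211365e-05 1.05192840e-04] [ 0.30305456  0.10213292 -2.17671333] [0.52974125 0.24805297 0.53942253]
corr [-0.00067175  0.00013078 -0.00092238]
0.144 [ 0.1  0.2 -0.5] [ 0.5083 -0.0076  0.144 ] 21.12
0.142 [ 0.1  0.  -0.2] [ 0.5083 -0.0076  0.1418] 21.39
0.14 [ 0.1 -0.3 -0.2] [ 0.5083 -0.0076  0.1399] 21.67
0.138 [ 0.  -0.3 -0.4] [ 0.5083 -0.0077  0.1379] 21.94
0.136 [-0.1 -0.  -0.1] [ 0.5083 -0.0077  0.1359] 22.22
0.134 [ 0.1  0.1 -0.4] [ 0.5083 -0.0077  0.1339] 22.49
0.132 [-0.2  0.  -0.1] [ 0.5084 -0.0076  0.1319] 22.77
0.13 [-0.5  0.   0.4] [ 0.5083 -0.0076  0.1299] 23.04
0.128 [ 0.1  0.2 -0.2] [ 0.5084 -0.0076  0.1279] 23.32
0.126 [-1.1  0.  -0.1] [ 0.5084 -0.0077  0.1259] 23.59
0.124 [-0.  -0.2 -0.6] [ 0.5083 -0.0077  0.1239] 23.87
0.122 [-0.3 -0.4 -0.1] [ 0.5083 -0.0076  0.1219] 24.14
0.12 [-0.5  0.2 -0.1] [ 0.5083 -0.0077  0.1199] 24.42
0.118 [-0.2  0.2  0.3] [ 0.5084 -0.0077  0.1179] 24.69
0.116 [-0.7  0.2 -0.9] [ 0.5083 -0.0077  0.1159] 24.97
0.114 [-0.5 -0.  -0.1] [ 0.5083 -0.0076  0.1139] 25.24
0.112 [-0.1 -0.3 -0.3] [ 0.5084 -0.0077  0.1119] 25.52
0.11 [ 0.1  0.  -0.2] [ 0.5083 -0.0077  0.1099] 25.79
0.108 [-0.1 -0.2 -0.1] [ 0.5083 -0.0077  0.1079] 26.07
0.106 [-0.5  0.2  0.1] [ 0.5083 -0.0077  0.1059] 26.34
0.104 [-0.3 -0.1  0. ] [ 0.5083 -0.0077  0.1039] 26.62
0.102 [-0.5 -0.4  0.2] [ 0.5083 -0.0077  0.1019] 26.89
0.1 [-0.1 -0.2 -0.1] [ 0.5084 -0.0077  0.0999] 27.17
0.098 [-0.1  0.3  0.4] [ 0.5083 -0.0076  0.0979] 27.44
0.096 [-1.  -0.1  0.1] [ 0.5083 -0.0076  0.0959] 27.72
0.094 [-0.5 -0.1 -0.3] [ 0.5083 -0.0076  0.0939] 27.99
0.092 [-0.5 -0.3 -0.4] [ 0.5084 -0.0077  0.0919] 28.27
```

Threaded with no contact. Now feeling for the pad.

Run:
```python
from h import *
F0=np.load('pics/F0.npy')[:3]; X,Y=.5088,-.0078
def rd(n=4):
    a=[]
    for i in range(n): env.sleep(.01); a.append(env.read_state()['wrist_force']-F0)
    return np.mean(a,0)
z=.092; out=[]
while z>.084:
    z-=.0005; env.move_l([X,Y,z],.02); F=rd(); out.append((round(z,4),F[2].round(1)))
    if F[2]>5: break
print(out); env.sleep(.3); print('pressing',rd(10))
if F[2]>4:
    log=[]
    for yaw in range(0,91,15):
        if yaw==0: continue
        env.move_l([X,Y,z],.05,[180,0,-9.5+yaw]); F=rd(); s=env.read_state(); log.append((yaw,F.round(1).tolist(),s['ee_pos'].round(4).tolist(),s['tool_rot'][2].round(1)))
        if abs(F[2])>13 or np.hypot(*F[:2])>8: break
    for l in log: print(l)
    env.sleep(.3); print('after',rd(10),env.read_state()['time_s'],env.read_state()['torque'])
```

```text
[(0.0915, np.float64(0.0)), (0.091, np.float64(0.4)), (0.0905, np.float64(0.1)), (0.09, np.float64(0.4)), (0.0895, np.float64(1.8)), (0.089, np.float64(3.7)), (0.0885, np.float64(5.7))]
pressing [-0.80490599 -0.20880106  6.67847496]
(15, [-0.3, 0.5, 6.3], [0.5092, -0.0079, 0.0886], np.float64(5.4))
(30, [-0.3, 0.4, 6.6], [0.5091, -0.0079, 0.0886], np.float64(20.3))
(45, [0.4, 0.0, 6.4], [0.5089, -0.0079, 0.0885], np.float64(35.3))
(60, [-0.2, -0.0, 6.6], [0.5088, -0.0078, 0.0885], np.float64(50.3))
(75, [0.1, -0.0, 6.7], [0.5087, -0.0078, 0.0885], np.float64(65.3))
(90, [-0.6, 0.0, 6.7], [0.5087, -0.0078, 0.0885], np.float64(80.3))
after [-0.49510006  0.27684094  7.07789479] 33.6667 [0.01533455 0.13359197 0.01269438]
```

Run:
```python
from h import *
F0=np.load('pics/F0.npy')[:3]; X,Y=.5088,-.0078; O=[180,0,80.5]
def rd(n=6):
    a=[]
    for i in range(n): env.sleep(.01); a.append(env.read_state()['wrist_force']-F0)
    return np.mean(a,0).round(2)
for z in(.101,.104,.107,.112,.125,.14):
    env.move_l([X,Y,z],.03,O); print(z,rd())
env.move_l([X,Y,.195],.08); env.sleep(.3); print(rd(12),env.read_state()['finger_gap'])
env.move_l([.590,.2515,.195],.12,[180,0,0]); env.sleep(.4); print(rd(12))
s=env.read_state(); print(s['time_s'],s['ee_pos'])
a,_,_=shot('scene','s2.png'); b,_,_=shot('wrist','w2.png')
cv2.imwrite('pics/m4.png',np.hstack([cv2.resize(a[100:240,290:470,::-1],(450,350)),cv2.resize(b[20:300,180:460,::-1],(350,350))]))
```

```text
0.101 [-0.43 -0.02 -0.35]
0.104 [-0.51  0.07  0.2 ]
0.107 [-0.39 -0.09 -1.89]
0.112 [-0.25 -0.05 -1.86]
0.125 [-0.38 -0.03 -2.  ]
0.14 [-0.42 -0.48 -1.89]
[-0.1  -0.32 -1.81] 0.25021760159964057
[-0.2  -0.1  -2.23]
40.7417 [0.58998744 0.25149202 0.19499707]
```

View pics/m4.png

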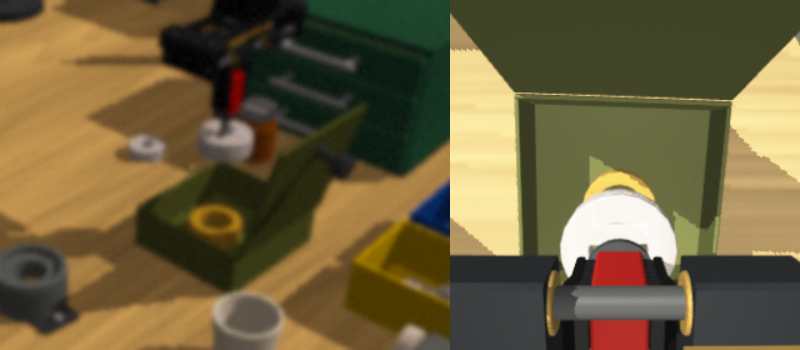

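Scene: the lifter holds the white stack clear above the open box. Wrist: the stack is centred above the brass collar at (620,185). The -1.8 N load matches three plates. Next: lower, release and withdraw.

Run:
```python
from h import *
F0=np.load('pics/F0.npy')[:3]; X,Y=.590,.2515
def rd(n=3):
    a=[]
    for i in range(n): env.sleep(.01); a.append(env.read_state()['wrist_force']-F0)
    return np.mean(a,0).round(1)
env.move_l([X,Y,.10],.08); print(rd(6)); z=.10
while z>.0725:
    z-=.001 if not .078<z<.087 else .0025
    env.move_l([X,Y,z],.02); F=rd(); print(round(z,4),F.tolist(),end=' ')
    if F[2]>2.5 or np.hypot(*F[:2])>6: break
print(env.read_state()['time_s'])
```

```text
[-0.4 -0.1 -1.6]
0.099 [-0.2, -0.4, -1.9] 0.098 [-0.6, -0.5, -1.8] 0.097 [0.2, -0.4, -1.9] 0.096 [-0.4, -0.1, -2.2] 0.095 [-0.5, -0.2, -1.6] 0.094 [-0.3, -0.5, -2.3] 0.093 [0.2, -0.2, -2.5] 0.092 [-0.3, -0.1, -1.8] 0.091 [-0.2, -0.0, -1.6] 0.09 [-0.2, -0.0, -1.6] 0.089 [-0.6, -0.7, -0.5] 0.088 [-0.4, 0.0, -0.4] 0.087 [0.2, -0.2, -0.3] 0.086 [-0.0, -0.0, -0.3] 0.0835 [0.3, 0.4, -0.5] 0.081 [0.1, -0.3, -0.1] 0.0785 [0.3, -0.0, -0.2] 0.076 [-0.3, -0.6, -0.9] 0.075 [-0.5, -0.1, 0.1] 0.074 [-0.1, -0.7, -0.7] 0.073 [-0.4, -0.2, -0.6] 0.072 [-1.2, -0.6, 4.5] 48.3833
```

Run:
```python
from h import *
X,Y=.590,.2515
env.move_l([X,Y,.0725],.02); grip(.55); env.sleep(.2)
env.move_l([X,Y,.11],.06); env.move_l([X,Y,.24],.15); env.move_l([X-.08,Y,.27],.2); env.sleep(.3)
im,dep,cal=shot('wrist','fin.png'); P=zmap(dep,cal); H,S,V=hsv(im)
m=((H<8)|(H>172))&(S>150)&(V>60)&(np.hypot(P[:,:,0]-X,P[:,:,1]-Y)<.05)&(P[:,:,2]>.1); print('handle top',np.median(P[m],0))
w=(S<50)&(V>120)&(np.hypot(P[:,:,0]-X,P[:,:,1]-Y)<.06)&(P[:,:,2]<.08); c=big(w)
print('plate z',np.percentile(P[w][:,2],[5,50,95]),rect(onplane(c,.053,cal)),env.read_state()['time_s'])
cv2.imwrite('pics/finc.png',cv2.resize(im[20:270,190:440,::-1],(500,500)))
```

```text
handle top [0.59052009 0.25063983 0.11524349]
plate z [0.05090748 0.05244442 0.05395756] (array([0.59138666, 0.2512807 ]), 66.35020446777344, 66.09048461914062, 89.98812103271484) 52.3083
```

View pics/finc.png

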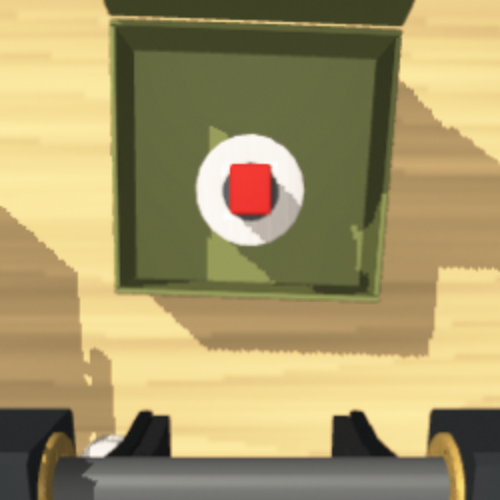

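The stack lies level and centred on the collar at crop (250,190), top at z≈0.0525, and the lifter stands upright and released. Handing in.

```bash
python3 -c "
from h import *
print(ticket.finish_job())"
```

```text
the job is handed in; nothing more can be done
None
```

Job handed in at about 52 s of the 64 s allowed: the three plates lie level and within about 2 mm of centre on the brass collar, with the lifter released and standing upright through them; the hand-in call gave no verdict.

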